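# Click the stamp case lid shut

## Task

The lid of the blue stamp case is only half on: press down with the fingertips on every section of its rim that still stands up, until all four have clicked shut, flush with the middle of the lid. Only press: do not pick up the case or push it away from its place, and leave the cat, doorstop, coin tray and shoe brush alone.

Things in the scene. Friction and masses are not known exactly. Their poses are not given: they have to be found in the camera images.
- case: Blue plastic stamp case, loose, 0.5 to 0.8 kg; walls 150 (x) x 110 (y) mm, 46 mm high with the lid shut; lips overhang the walls by 7 to 9 mm. Origin: centre of the underside, z up. The lid stays on: its middle panel (93 x 53 mm, a field raised 1 mm) and four 26 mm square corners are seated, top at 46 mm. Along each side between the corners runs a springy rim section, hinged on the panel's edge.
- rim_px (a joint): Rim section on the case's +x side, angle in rad: 0 = shut, flush with the lid's middle; 0.36 = fully up, outer edge 12 mm above flush. Pressed below about 0.13 its lip clicks in under a bead on the wall and it stays shut (0 to 0.01); let go above that it springs up to 0.36. Clicks at about 5 N pressed down at the outer edge, 6 N at its press point, 10 N half-way to the hinge.
- rim_px_press (a point): Point on top of the rim section on the case's +x side, middle of its length (52 mm along the edge), 24 mm from its hinge line, 11 mm in from its outer edge; section 35 mm wide, with a springy lip hanging 17 mm down outside the wall. It moves with the section: 46 mm above the cabinet top when shut, 54.5 mm when up. Outward is the case's +x.
- rim_nx (a joint): Rim section on the case's -x side, angle in rad: 0 = shut, flush with the lid's middle; 0.36 = fully up, outer edge 12 mm above flush. Pressed below about 0.13 its lip clicks in under a bead on the wall and it stays shut (0 to 0.01); let go above that it springs up to 0.36. Clicks at about 5 N pressed down at the outer edge, 6 N at its press point, 10 N half-way to the hinge.
- rim_nx_press (a point): Point on top of the rim section on the case's -x side, middle of its length (52 mm along the edge), 24 mm from its hinge line, 11 mm in from its outer edge; section 35 mm wide, with a springy lip hanging 17 mm down outside the wall. It moves with the section: 46 mm above the cabinet top when shut, 54.5 mm when up. Outward is the case's -x.
- rim_py (a joint): Rim section on the case's +y side, angle in rad: 0 = shut, flush with the lid's middle; 0.36 = fully up, outer edge 12 mm above flush. Pressed below about 0.13 its lip clicks in under a bead on the wall and it stays shut (0 to 0.01); let go above that it springs up to 0.36. Clicks at about 5 N pressed down at the outer edge, 6 N at its press point, 10 N half-way to the hinge. May start shut.
- rim_py_press (a point): Point on top of the rim section on the case's +y side, middle of its length (92 mm along the edge), 24 mm from its hinge line, 11 mm in from its outer edge; section 35 mm wide, with a springy lip hanging 17 mm down outside the wall. It moves with the section: 46 mm above the cabinet top when shut, 54.5 mm when up. Outward is the case's +y.
- rim_ny (a joint): Rim section on the case's -y side, angle in rad: 0 = shut, flush with the lid's middle; 0.36 = fully up, outer edge 12 mm above flush. Pressed below about 0.13 its lip clicks in under a bead on the wall and it stays shut (0 to 0.01); let go above that it springs up to 0.36. Clicks at about 5 N pressed down at the outer edge, 6 N at its press point, 10 N half-way to the hinge.
- rim_ny_press (a point): Point on top of the rim section on the case's -y side, middle of its length (92 mm along the edge), 24 mm from its hinge line, 11 mm in from its outer edge; section 35 mm wide, with a springy lip hanging 17 mm down outside the wall. It moves with the section: 46 mm above the cabinet top when shut, 54.5 mm when up. Outward is the case's -y.
- cat: Beige ceramic lucky cat figurine, 110 mm tall, 70 mm across, loose, beside the work; to be left alone. Origin: centre of its underside.
- wedge: Black hard silicone doorstop wedge, 110 x 40 x 32 mm, loose, beside the work; to be left alone. Origin: centre of its underside.
- coin_tray: Stainless steel coin tray, 100 x 150 x 16 mm, loose, beyond the case; to be left alone. Origin: centre of its underside.
- brush: Grey plastic shoe brush, 150 x 48 x 40 mm, lying on its bristles, loose, beyond the case; to be left alone. Origin: centre of its underside, long side along its x.
There are look-alikes about, which are no part of the job. What is meant by the case is not brown, red or turquoise, and is the smaller of those in its own colour.

How it is judged:
At the end, for the whole second after the job is handed in: All four rim sections are shut (each joint below 0.05 rad); the case stands flat, at rest, within 25 mm of where it was; cat, doorstop, coin tray and shoe brush are within 15 mm of where they were (value of joint each of rim_px, rim_nx, rim_py, rim_ny below 0.05 rad and distance of case from where it was at the start of the episode below 0.025 m and angle between case's own z axis and vertical below 0.05 rad and linear speed of case below 0.01 m/s and distance of each of cat, wedge, coin_tray, brush from where it was at the start of the episode below 0.015 m); the robot touches nothing.
It fails at once if the case is lifted or tipped (height (world z) of case above 0.01 m or angle between case's own z axis and vertical above 0.15 rad).
It fails at once if the case is pushed more than 25 mm from its place (distance of case from where it was at the start of the episode above 0.025 m).
It fails at once if the cat, doorstop, coin tray or shoe brush is moved more than 15 mm (distance of any of cat, wedge, coin_tray, brush from where it was at the start of the episode above 0.015 m).
It also fails if it takes over 51 s, if anything falls off the work surface, if the arm or the gripper's body presses on something with over 40 N, if the wrist force passes 120 N, or if a joint passes its speed limit or range.

## Robot

A 7-joint arm with a two-finger parallel gripper is mounted at the origin on the work surface. World frame = base frame: x ahead of the robot, y to its left, z up, the work surface at z = 0. Lengths are in m, angles in rad, forces in N, time in s.
With the tool pointing down it reaches from about 0.35 to 0.9 m from the base axis. Payload 8.1 kg.
Tool frame: the origin (TCP) lies midway between the tips of the shut fingers; the grasp point (between the pads) lies 19 mm behind it; z points along the fingers, y is the direction in which the jaws open and shut (so a half turn about z gives the same grasp; the last joint's range is limited). The gripper opens to 85 mm and grips with 20 to 120 N. Pads are 22 mm wide; open, the fingers measure 114 mm over their backs; the gripper's body (76 mm by 85 mm) begins 54 mm behind the grasp point. The pads swing forward as they close: fully open they stand 13 mm farther back than shut.
Start: joints at [-1.425, 0.434, 0.025, 1.573, -0.012, 1.134, -0.075], TCP at [0.154, 0.606, 0.231] pointing down, gripper open.
Joint ranges: [-2.62, 2.62], [-0.44, 2.09], [-1.27, 1.32], [0.08, 2.57], [-1.32, 4.46], [0.12, 2], [-2.74, 2.74]. Speed limits (rad/s): [2.22, 2.22, 3.01, 3.01, 3.14, 3.14, 3.14].

## Interface

Orientations are given as a unit quaternion [x, y, z, w].
In Python, from cell import arm gives the robot as it stands.
- The arm moves only by the tool step_arm, never from a script. Its argument "plan" is a list of rows, each an object of numbers: "rx", "ry", "rz": the turn, a rotation vector about the tool's x, y, z normalised to -1 to 1, where 1 is 8 degrees; "dx", "dy", "dz": the shift along the tool's x, y, z normalised to -1 to 1, where 1 is 30 mm; "fingers": the closure, from -1 (fully open) to 1 (shut). In form: [{"rx": .., "ry": .., "rz": .., "dx": .., "dy": .., "dz": .., "fingers": ..}, ...]. A call has 1 to 10 rows; each row shifts and turns the commanded pose from where the row before left it, along the tool's axes as they then stand; what a row does not reach is not made up. A row lasts 1/10 s, in which the tool goes at most 50 mm and 8.59 degrees, less where a joint would pass 70% of its speed; a pose out of reach is approached as far as the arm can. A call with a number of a shift or a turn outside -1 to 1 is refused whole. A call with a gripper value outside its range is refused whole. The fingers move at their own pace and stop on an object; "newtons" is the grip in N (left out, the last holds). Time passes only in rows, so rows that do not move let the fingers close. It gives the time, the measured TCP pose, the force and the opening at its end, in the units of the state.
- arm.get_state(): the state, without advancing time (a new reading comes with each control period).
- arm.grab_frame(name): name is "side" or "top"; returns the picture (384x512x3 uint8, red, green, blue); there is no depth.
- arm.get_calibration(name): a dict with "camera_matrix" (3x3 intrinsics, pixels), "k1" (the pictures are not rectified: a ray, as slopes to the right and down, at radius r is drawn at 1 + k1 r^2 times it, then the intrinsics apply), "world_from_camera" (4x4, takes a point from camera to world coordinates). Camera axes: x right, y up, looking along -z (the intrinsics and any distortion apply to the point x, -y, -z); pixel columns grow to the right and rows downward; lengths in m; the calibration is good to about 2 mm. A picture is of the moment at which its call begins. get_calibration takes no time and is no camera call.
- arm.hand_in(): hands the job in, once; it reports no verdict.
The state is a dict: "time": time; "q": joint angles; "qd": joint speeds; "joint_torque": joint torques, N m; "tcp_pos": TCP position; "ee_rot": TCP orientation; "ft_force": force on the tool from outside, world axes, zero at the start; "torque": the same for the moment, N m; "grip_width": finger opening in m.
Only numpy, scipy, OpenCV 4.12 (cv2) and the standard library are available. Lean on these libraries where they do the work, as an engineer would, in place of code of your own. Each camera call takes 0.05 s, during which the arm holds its last target. There are 200 camera calls.

## Working session

There is one attempt and no reset: what is moved stays moved. The work goes in short steps, Python scripts to look and compute and a tool call to move; the robot and the scene stay as the last step left them, time stands still between calls to the robot, and variables do not carry over. Pictures are saved under pics/ and viewed, about 8 in all and at most 12, crops included, and the job is handed in when it is done.

Besides the shell and the picture viewer there is one more tool, called after "Request:" as a command line: name --argument value ..., lists and objects as JSON in quotes. step_arm: Moves the arm, as the interface text tells. Its arguments: {"type":"object","properties":{"plan":{"type":"array","items":{"type":"object","properties":{"rx":{"type":"number"},"ry":{"type":"number"},"rz":{"type":"number"},"dx":{"type":"number"},"dy":{"type":"number"},"dz":{"type":"number"},"fingers":{"type":"number"}}}},"newtons":{"type":"number"}},"required":["plan"]}

```bash
mkdir -p pics
cat > h.py <<'E'
import numpy as np, cv2
from cell import arm
def ray(cam,u,v):
    c=arm.get_calibration(cam);K=np.array(c["camera_matrix"]);T=np.array(c["world_from_camera"])
    d=np.array([(u-K[0,2])/K[0,0],(v-K[1,2])/K[1,1]]);s=d.copy()
    for _ in range(30): s=d/(1+c["k1"]*(s@s))
    return T[:3,3],T[:3,:3]@np.array([s[0],-s[1],-1])
def atz(cam,u,v,z):
    o,d=ray(cam,u,v);return o+d*(z-o[2])/d[2]
def proj(cam,p):
    c=arm.get_calibration(cam);K=np.array(c["camera_matrix"]);T=np.array(c["world_from_camera"])
    q=T[:3,:3].T@(np.array(p)-T[:3,3]);s=np.array([q[0],-q[1]])/-q[2];s=s*(1+c["k1"]*(s@s))
    return K[:2,:2]@s+K[:2,2]
def tri(a,b):
    A=[];B=[]
    M=np.zeros((3,3));y=np.zeros(3)
    for cam,u,v in (a,b):
        o,d=ray(cam,u,v);d=d/np.linalg.norm(d);P=np.eye(3)-np.outer(d,d);M+=P;y+=P@o
    return np.linalg.solve(M,y)
E
python3 - <<'E'
from h import *
a=arm.grab_frame("top");b=arm.grab_frame("side")
cv2.imwrite("pics/top0.png",a[:,:,::-1]);cv2.imwrite("pics/side0.png",b[:,:,::-1])
cv2.imwrite("pics/both.png",cv2.resize(np.vstack([a,b])[:,:,::-1],None,fx=.78,fy=.78,interpolation=cv2.INTER_AREA))
for c in("top","side"):
    k=arm.get_calibration(c);print(np.round(k["camera_matrix"],1),k["k1"],np.round(k["world_from_camera"],3))
s=arm.get_state();print(s)
E
```

```text
[[399.3   0.  257.8]
 [  0.  399.3 194.5]
 [  0.    0.    1. ]] -0.069526303629312 [[ 0.02   0.989 -0.144  0.415]
 [-1.     0.019 -0.006 -0.089]
 [-0.003  0.144  0.99   1.301]
 [ 0.     0.     0.     1.   ]]
[[395.    0.  252.4]
 [  0.  395.  189.9]
 [  0.    0.    1. ]] -0.035006328087000486 [[ 0.905  0.198 -0.377  0.112]
 [-0.426  0.451 -0.785 -1.084]
 [ 0.014  0.87   0.492  0.663]
 [ 0.     0.     0.     1.   ]]
{'time': 0.1, 'q': array([-1.42460815,  0.43517383,  0.02498449,  1.57404707, -0.01162736,
        1.13400588, -0.07508799]), 'qd': array([ 0.0009151 , -0.0021415 , -0.00116054, -0.00226659,  0.00176901,
        0.00038994,  0.00075873]), 'joint_torque': array([ 2.84920163e-03, -6.71757889e+01,  1.02786139e+00, -3.16900206e+01,
        1.56808121e-02,  7.22989003e-03, -2.39813170e-05]), 'tcp_pos': array([0.15382596, 0.60527964, 0.23057597]), 'ee_rot': array([ 1.24112838e-01,  9.92267831e-01, -7.43591187e-04, -3.50073071e-05]), 'ft_force': array([-0.4152773 ,  0.4054082 ,  0.85393139]), 'torque': array([-0.06451031,  0.01038825,  0.00850981]), 'grip_width': 0.08556681922711312}
```

View pics/both.png

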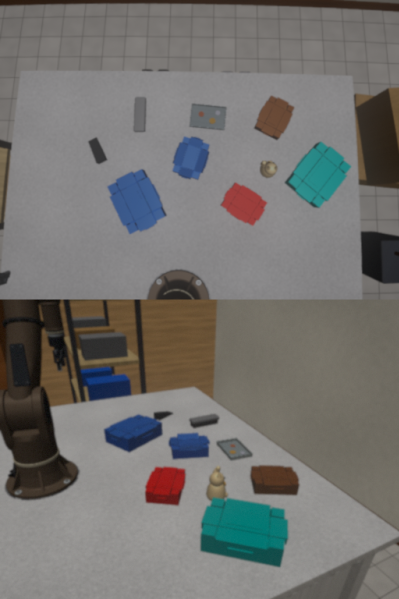

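The scene shows two blue cases: the large one at about (174,257) in the full top frame and the small one at (245,202). The small one fits "smaller in its own colour". I'll confirm it in an enlarged crop.

Run:
```python
from h import *
a=cv2.imread("pics/top0.png")[160:250,195:300];b=cv2.imread("pics/side0.png")[160:210,205:280]
A=cv2.resize(a,(630,540),interpolation=cv2.INTER_CUBIC)
cv2.imwrite("pics/cropT.png",A)
cv2.imwrite("pics/cropS.png",cv2.resize(b,None,fx=10,fy=10,interpolation=cv2.INTER_CUBIC))
```

```text
(no output)
```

View pics/cropT.png

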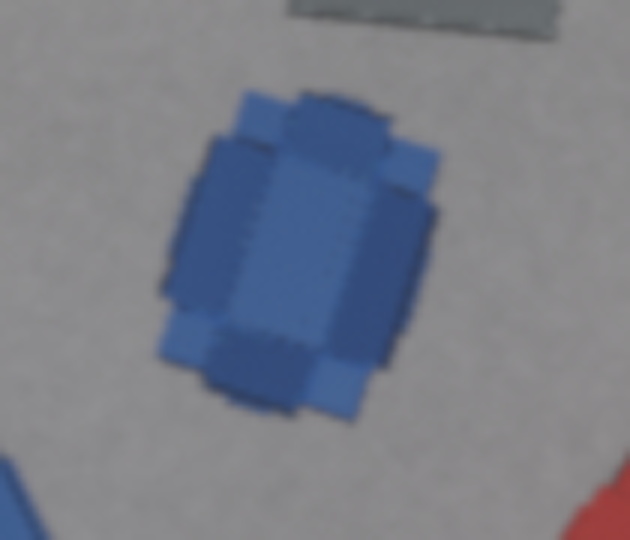

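View pics/cropS.png

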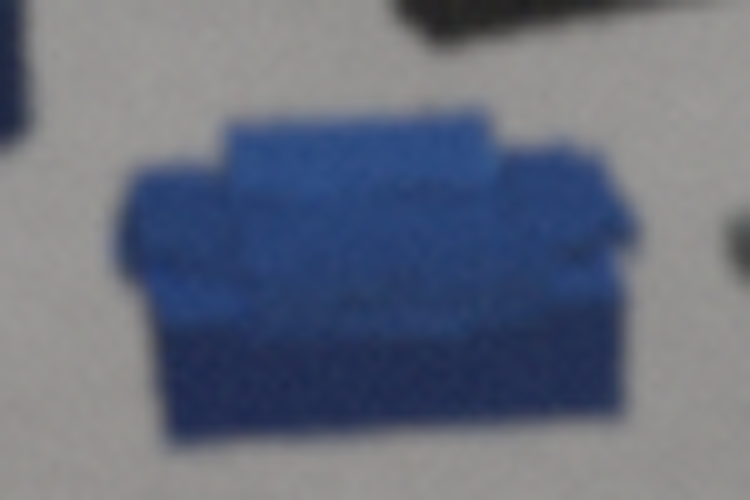

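Run:
```python
from h import *
c={k:(195+u/6,160+v/6) for k,(u,v) in dict(TL=(243,92),TR=(440,150),BR=(355,422),BL=(158,360)).items()}
P={k:atz("top",*p,.046) for k,p in c.items()}
for k in P:print(k,P[k].round(4))
for k,s in (("BR",(155,320)),("TR",(622,292))): print("tri",k,tri(("top",*c[k]),("side",205+s[0]/10,160+s[1]/10)).round(4))
C=sum(P.values())/4; ex=(P["TL"]+P["TR"]-P["BL"]-P["BR"])/2; ey=(P["TL"]+P["BL"]-P["TR"]-P["BR"])/2
print(C.round(4),np.linalg.norm(ex),np.linalg.norm(ey),np.arctan2(ex[1],ex[0]),np.arctan2(-ey[0],ey[1]))
for z in (0.046,):
  pass
# others
for n,(u,v) in dict(tray=(208,116),wedge=(97,150),brush=(140,114),cat=(268,169),red=(244,203),bigblue=(136,200)).items(): print(n,atz("top",u/.78,v/.78,.02).round(3))
s=arm.get_state()
from scipy.spatial.transform import Rotation as R
print(R.from_quat(s["ee_rot"]).as_matrix().round(3))
```

```text
TL [ 0.6588 -0.0091  0.046 ]
TR [ 0.6294 -0.1146  0.046 ]
BR [ 0.4844 -0.0725  0.046 ]
BL [0.5148 0.0316 0.046 ]
tri BR [ 0.4856 -0.0729  0.0462]
tri TR [ 0.6298 -0.1147  0.0452]
[ 0.5718 -0.0411  0.046 ] 0.1503432639081927 0.10901448746210583 -0.2791912309072327 -0.2778829807451515
tray [ 0.755 -0.108  0.02 ]
wedge [0.601 0.355 0.02 ]
brush [0.759 0.181 0.02 ]
cat [ 0.535 -0.36   0.02 ]
red [ 0.394 -0.26   0.02 ]
bigblue [0.397 0.181 0.02 ]
[[-0.969  0.246 -0.   ]
 [ 0.246  0.969 -0.001]
 [-0.    -0.001 -1.   ]]
```

All four sections read as up (dark and tilted). The case is at (0.572,-0.041) with yaw -0.279, it measures 150x109 mm and its lid corners are 46 mm high, all as specified. Next I close the fingers and move over the case.

Request:
step_arm --plan '[{"dx": -0.5,"dy": -0.4,"fingers": 1},{"dx": -0.9,"dy": -0.75,"fingers": 1},{"dx": -0.9,"dy": -0.75,"fingers": 1},{"dx": -0.9,"dy": -0.75,"fingers": 1},{"dx": -0.9,"dy": -0.75,"fingers": 1},{"dx": -0.9,"dy": -0.75,"fingers": 1},{"dx": -0.9,"dy": -0.75,"fingers": 1},{"dx": -0.9,"dy": -0.75,"fingers": 1},{"dx": -0.9,"dy": -0.75,"fingers": 1},{"dx": -0.9,"dy": -0.75,"fingers": 1}]'

```text
invalid input at $.plan[0]: expected keys rx, ry, rz, dx, dy, dz, fingers
```

Request:
step_arm --plan '[{"dx": -0.9,"dy": -0.75,"fingers": 1},{"dx": -0.9,"dy": -0.75,"fingers": 1},{"dx": -0.9,"dy": -0.75,"fingers": 1},{"dx": -0.9,"dy": -0.75,"fingers": 1},{"dx": -0.9,"dy": -0.75,"fingers": 1},{"dx": -0.9,"dy": -0.75,"fingers": 1},{"dx": -0.9,"dy": -0.75,"fingers": 1},{"dx": -0.9,"dy": -0.75,"fingers": 1},{"dx": -0.9,"dy": -0.75,"fingers": 1},{"dx": -0.9,"dy": -0.75,"fingers": 1}]'

```text
invalid input at $.plan[0]: expected keys rx, ry, rz, dx, dy, dz, fingers
```

Request:
step_arm --plan '[{"dz": 0.5,"fingers": 1},{"dz": 0.8,"fingers": 1},{"dz": 0.8,"fingers": 1},{"dz": 0.8,"fingers": 1},{"dz": 0.5,"fingers": 1},{"fingers": 1},{"fingers": 1},{"fingers": 1}]'

```text
invalid input at $.plan[0]: expected keys rx, ry, rz, dx, dy, dz, fingers
```

```bash
cat > s.py <<'E'
from h import *
from scipy.spatial.transform import Rotation as R
s=arm.get_state();M=R.from_quat(s["ee_rot"]).as_matrix();p=s["tcp_pos"]
print(s["time"],p.round(4),s["ft_force"].round(1),M.round(3).tolist())
C=np.array([.5718,-.0411]);e=np.array([.9614,-.2754]);f=np.array([.2754,.9614])
for n,q in dict(px=C+.0705*e,nx=C-.0705*e,py=C+.0505*f,ny=C-.0505*f).items():
    d=M.T@(np.array([*q,p[2]])-p);print(n,q.round(4),"rows units",(d/.03).round(2))
E
python3 s.py
```

```text
0.1 [0.1538 0.6053 0.2306] [-0.4  0.4  0.9] [[-0.969, 0.246, -0.0], [0.246, 0.969, -0.001], [-0.0, -0.001, -1.0]]
px [ 0.6396 -0.0605] rows units [-21.16 -17.52   0.03]
nx [ 0.504  -0.0217] rows units [-16.46 -17.38   0.03]
py [0.5857 0.0075] rows units [-18.86 -15.77   0.03]
ny [ 0.5579 -0.0897] rows units [-18.76 -19.13   0.03]
```

All keys are required.

Request:
step_arm --plan '[{"rx": 0,"ry": 0,"rz": 0,"dx": -0.5,"dy": -0.4,"dz": 0,"fingers": 1},{"rx": 0,"ry": 0,"rz": 0,"dx": -0.9,"dy": -0.75,"dz": 0,"fingers": 1},{"rx": 0,"ry": 0,"rz": 0,"dx": -0.9,"dy": -0.75,"dz": 0,"fingers": 1},{"rx": 0,"ry": 0,"rz": 0,"dx": -0.9,"dy": -0.75,"dz": 0,"fingers": 1},{"rx": 0,"ry": 0,"rz": 0,"dx": -0.9,"dy": -0.75,"dz": 0,"fingers": 1},{"rx": 0,"ry": 0,"rz": 0,"dx": -0.9,"dy": -0.75,"dz": 0,"fingers": 1},{"rx": 0,"ry": 0,"rz": 0,"dx": -0.9,"dy": -0.75,"dz": 0,"fingers": 1},{"rx": 0,"ry": 0,"rz": 0,"dx": -0.9,"dy": -0.75,"dz": 0,"fingers": 1},{"rx": 0,"ry": 0,"rz": 0,"dx": -0.9,"dy": -0.75,"dz": 0,"fingers": 1},{"rx": 0,"ry": 0,"rz": 0,"dx": -0.9,"dy": -0.75,"dz": 0,"fingers": 1}]'

```text
time: 1.1
tcp_pos: [0.3516, 0.3329, 0.2311]
ee_rot: [0.124, 0.992, -0.0, -0.0]
ft_force: [0.7, -0.5, -0.7]
grip_width: -0.0004
```

Request:
step_arm --plan '[{"rx": 0,"ry": 0,"rz": 0,"dx": -0.9,"dy": -0.75,"dz": 0,"fingers": 1},{"rx": 0,"ry": 0,"rz": 0,"dx": -0.9,"dy": -0.75,"dz": 0,"fingers": 1},{"rx": 0,"ry": 0,"rz": 0,"dx": -0.9,"dy": -0.75,"dz": 0,"fingers": 1},{"rx": 0,"ry": 0,"rz": 0,"dx": -0.9,"dy": -0.75,"dz": 0,"fingers": 1},{"rx": 0,"ry": 0,"rz": 0,"dx": -0.9,"dy": -0.75,"dz": 0,"fingers": 1},{"rx": 0,"ry": 0,"rz": 0,"dx": -0.9,"dy": -0.75,"dz": 0,"fingers": 1},{"rx": 0,"ry": 0,"rz": 0,"dx": -0.9,"dy": -0.75,"dz": 0,"fingers": 1},{"rx": 0,"ry": 0,"rz": 0,"dx": -0.9,"dy": -0.75,"dz": 0,"fingers": 1},{"rx": 0,"ry": 0,"rz": 0,"dx": -0.9,"dy": -0.75,"dz": 0,"fingers": 1},{"rx": 0,"ry": 0,"rz": 0,"dx": -0.9,"dy": -0.75,"dz": 0,"fingers": 1}]'

```text
time: 2.1
tcp_pos: [0.5578, 0.0485, 0.231]
ee_rot: [0.124, 0.992, -0.0, -0.0]
ft_force: [-0.2, 0.7, -0.5]
grip_width: -0.0002
```

Request:
step_arm --plan '[{"rx": 0,"ry": 0,"rz": 0,"dx": -0.6,"dy": -0.4,"dz": 0.5,"fingers": 1},{"rx": 0,"ry": 0,"rz": 0.2,"dx": -0.6,"dy": -0.4,"dz": 0.8,"fingers": 1},{"rx": 0,"ry": 0,"rz": 0,"dx": 0,"dy": 0,"dz": 0.8,"fingers": 1},{"rx": 0,"ry": 0,"rz": 0,"dx": 0,"dy": 0,"dz": 0.8,"fingers": 1},{"rx": 0,"ry": 0,"rz": 0,"dx": 0,"dy": 0,"dz": 0.5,"fingers": 1},{"rx": 0,"ry": 0,"rz": 0,"dx": 0,"dy": 0,"dz": 0,"fingers": 1},{"rx": 0,"ry": 0,"rz": 0,"dx": 0,"dy": 0,"dz": 0,"fingers": 1}]'

```text
time: 2.8
tcp_pos: [0.5863, 0.0176, 0.1294]
ee_rot: [0.138, 0.99, -0.0, -0.0]
ft_force: [0.3, 0.3, -0.6]
grip_width: -0.0003
```

```bash
python3 s.py
```

```text
2.8 [0.5863 0.0176 0.1294] [ 0.3  0.3 -0.6] [[-0.962, 0.273, -0.001], [0.273, 0.962, -0.0], [0.0, -0.0, -1.0]]
px [ 0.6396 -0.0605] rows units [-2.42 -2.02 -0.  ]
nx [ 0.504  -0.0217] rows units [ 2.28 -2.01  0.  ]
py [0.5857 0.0075] rows units [-0.07 -0.33  0.  ]
ny [ 0.5579 -0.0897] rows units [-0.07 -3.7   0.  ]
```

Request:
step_arm --plan '[{"rx": 0,"ry": 0,"rz": 0,"dx": -0.07,"dy": -0.33,"dz": 0.5,"fingers": 1},{"rx": 0,"ry": 0,"rz": 0,"dx": 0,"dy": 0,"dz": 0.8,"fingers": 1},{"rx": 0,"ry": 0,"rz": 0,"dx": 0,"dy": 0,"dz": 0.5,"fingers": 1},{"rx": 0,"ry": 0,"rz": 0,"dx": 0,"dy": 0,"dz": 0.2,"fingers": 1},{"rx": 0,"ry": 0,"rz": 0,"dx": 0,"dy": 0,"dz": 0,"fingers": 1},{"rx": 0,"ry": 0,"rz": 0,"dx": 0,"dy": 0,"dz": 0,"fingers": 1}]'

```text
time: 3.4
tcp_pos: [0.5865, 0.0076, 0.0704]
ee_rot: [0.138, 0.99, 0.0, 0.001]
ft_force: [0.1, -0.8, 0.1]
grip_width: -0.0002
```

```bash
python3 - <<'E'
from h import *
a=arm.grab_frame("side")[140:215,195:295];b=arm.grab_frame("top")[160:250,195:300]
A=cv2.resize(a,(600,450),interpolation=cv2.INTER_CUBIC)
cv2.imwrite("pics/c1.png",A[:,:,::-1])
E
python3 s.py
```

```text
3.5 [0.5865 0.0076 0.0704] [-0.6  0.4  0. ] [[-0.962, 0.273, 0.002], [0.273, 0.962, 0.0], [-0.002, 0.001, -1.0]]
px [ 0.6396 -0.0605] rows units [-2.32 -1.7   0.  ]
nx [ 0.504  -0.0217] rows units [ 2.38 -1.69 -0.01]
py [0.5857 0.0075] rows units [ 0.02 -0.01 -0.  ]
ny [ 0.5579 -0.0897] rows units [ 0.03 -3.38 -0.  ]
```

View pics/c1.png

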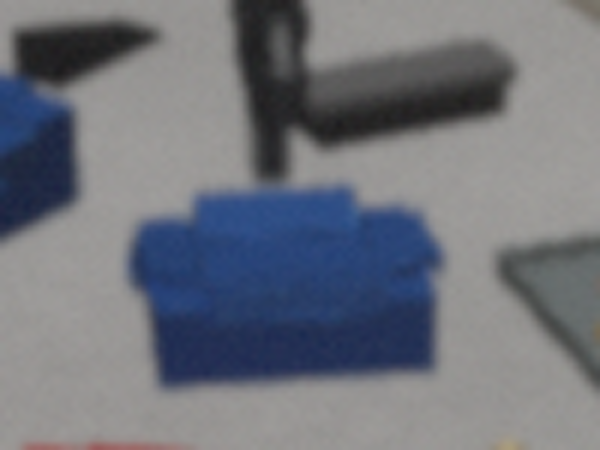

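The fingertip at crop (270,180) is over the middle of the far (+y) section, which spans x 195–355 and stands up. Pressing it now.

Request:
step_arm --plan '[{"rx": 0,"ry": 0,"rz": 0,"dx": 0,"dy": 0,"dz": 0.2,"fingers": 1},{"rx": 0,"ry": 0,"rz": 0,"dx": 0,"dy": 0,"dz": 0.2,"fingers": 1},{"rx": 0,"ry": 0,"rz": 0,"dx": 0,"dy": 0,"dz": 0.1,"fingers": 1},{"rx": 0,"ry": 0,"rz": 0,"dx": 0,"dy": 0,"dz": 0.1,"fingers": 1},{"rx": 0,"ry": 0,"rz": 0,"dx": 0,"dy": 0,"dz": 0,"fingers": 1}]'

```text
time: 4.0
tcp_pos: [0.5857, 0.0079, 0.0511]
ee_rot: [0.138, 0.99, 0.0, -0.0]
ft_force: [-2.2, 2.5, 5.2]
grip_width: 0.0002
```

Request:
step_arm --plan '[{"rx": 0,"ry": 0,"rz": 0,"dx": 0,"dy": 0,"dz": 0.1,"fingers": 1},{"rx": 0,"ry": 0,"rz": 0,"dx": 0,"dy": 0,"dz": 0,"fingers": 1}]'

```text
time: 4.2
tcp_pos: [0.5854, 0.0077, 0.0479]
ee_rot: [0.138, 0.99, 0.0, -0.0]
ft_force: [-0.2, 0.9, -0.2]
grip_width: -0.0001
```

Request:
step_arm --plan '[{"rx": 0,"ry": 0,"rz": 0,"dx": 0,"dy": 0,"dz": 0.1,"fingers": 1},{"rx": 0,"ry": 0,"rz": 0,"dx": 0,"dy": 0,"dz": 0,"fingers": 1}]'

```text
time: 4.4
tcp_pos: [0.5859, 0.0074, 0.0459]
ee_rot: [0.138, 0.99, 0.0, 0.0]
ft_force: [-3.0, -0.1, 9.3]
grip_width: 0.0001
```

The force dropped to about 0 at 47.9 mm, then firm contact came at 45.9 mm, so it clicked. Next is -y.

Request:
step_arm --plan '[{"rx": 0,"ry": 0,"rz": 0,"dx": 0,"dy": 0,"dz": -0.5,"fingers": 1},{"rx": 0,"ry": 0,"rz": 0,"dx": 0,"dy": 0,"dz": -0.5,"fingers": 1},{"rx": 0,"ry": 0,"rz": 0,"dx": 0,"dy": -0.7,"dz": 0,"fingers": 1},{"rx": 0,"ry": 0,"rz": 0,"dx": 0,"dy": -0.7,"dz": 0,"fingers": 1},{"rx": 0,"ry": 0,"rz": 0,"dx": 0,"dy": -0.7,"dz": 0,"fingers": 1},{"rx": 0,"ry": 0,"rz": 0,"dx": 0,"dy": -0.7,"dz": 0,"fingers": 1},{"rx": 0,"ry": 0,"rz": 0,"dx": 0,"dy": -0.58,"dz": 0,"fingers": 1},{"rx": 0,"ry": 0,"rz": 0,"dx": 0,"dy": 0,"dz": 0.2,"fingers": 1},{"rx": 0,"ry": 0,"rz": 0,"dx": 0,"dy": 0,"dz": 0,"fingers": 1},{"rx": 0,"ry": 0,"rz": 0,"dx": 0,"dy": 0,"dz": 0,"fingers": 1}]'

```text
time: 5.4
tcp_pos: [0.5581, -0.0887, 0.0689]
ee_rot: [0.137, 0.991, 0.0, -0.0]
ft_force: [-0.3, 0.6, 0.5]
grip_width: -0.0001
```

```bash
python3 - <<'E'
from h import *
a=arm.grab_frame("side")[140:215,195:295]
cv2.imwrite("pics/c2.png",cv2.resize(a,(600,450),interpolation=cv2.INTER_CUBIC)[:,:,::-1])
E
python3 s.py
```

```text
5.45 [ 0.5583 -0.0887  0.0691] [-0.2 -0.   0.1] [[-0.962, 0.272, -0.0], [0.272, 0.962, 0.001], [0.0, 0.001, -1.0]]
px [ 0.6396 -0.0605] rows units [-2.35  1.64  0.  ]
nx [ 0.504  -0.0217] rows units [2.35 1.66 0.  ]
py [0.5857 0.0075] rows units [-0.01  3.33  0.  ]
ny [ 0.5579 -0.0897] rows units [ 0.   -0.03 -0.  ]
```

View pics/c2.png

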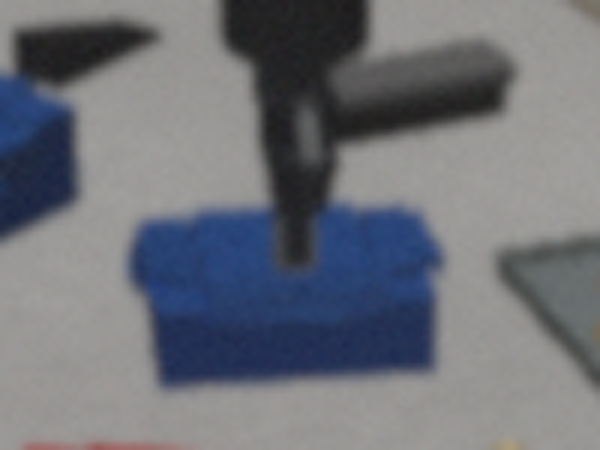

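The far section is down: its top edge dropped from row ~190 to ~207. The tip is at (297,268), over the near (-y) section. Pressing it.

Request:
step_arm --plan '[{"rx": 0,"ry": 0,"rz": 0,"dx": 0,"dy": 0,"dz": 0.2,"fingers": 1},{"rx": 0,"ry": 0,"rz": 0,"dx": 0,"dy": 0,"dz": 0.2,"fingers": 1},{"rx": 0,"ry": 0,"rz": 0,"dx": 0,"dy": 0,"dz": 0.1,"fingers": 1},{"rx": 0,"ry": 0,"rz": 0,"dx": 0,"dy": 0,"dz": 0.1,"fingers": 1},{"rx": 0,"ry": 0,"rz": 0,"dx": 0,"dy": 0,"dz": 0,"fingers": 1}]'

```text
time: 5.95
tcp_pos: [0.5578, -0.0903, 0.051]
ee_rot: [0.138, 0.99, -0.0, -0.0]
ft_force: [-0.0, 0.0, 1.1]
grip_width: 0.0003
```

Request:
step_arm --plan '[{"rx": 0,"ry": 0,"rz": 0,"dx": 0,"dy": 0,"dz": 0.1,"fingers": 1},{"rx": 0,"ry": 0,"rz": 0,"dx": 0,"dy": 0,"dz": 0,"fingers": 1}]'

```text
time: 6.15
tcp_pos: [0.5578, -0.0897, 0.0479]
ee_rot: [0.138, 0.99, 0.0, -0.0]
ft_force: [0.3, 0.2, 0.9]
grip_width: 0.0001
```

Request:
step_arm --plan '[{"rx": 0,"ry": 0,"rz": 0,"dx": 0,"dy": 0,"dz": 0.1,"fingers": 1},{"rx": 0,"ry": 0,"rz": 0,"dx": 0,"dy": 0,"dz": 0,"fingers": 1}]'

```text
time: 6.35
tcp_pos: [0.5583, -0.0898, 0.0458]
ee_rot: [0.138, 0.99, 0.0, 0.0]
ft_force: [-2.2, -0.1, 10.4]
grip_width: 0.0003
```

Request:
step_arm --plan '[{"rx": 0,"ry": 0,"rz": 0,"dx": 0,"dy": 0,"dz": -0.5,"fingers": 1},{"rx": 0,"ry": 0,"rz": 0,"dx": 0,"dy": 0,"dz": -0.5,"fingers": 1},{"rx": 0,"ry": 0,"rz": 0,"dx": -0.6,"dy": 0.42,"dz": 0,"fingers": 1},{"rx": 0,"ry": 0,"rz": 0,"dx": -0.6,"dy": 0.42,"dz": 0,"fingers": 1},{"rx": 0,"ry": 0,"rz": 0,"dx": -0.6,"dy": 0.42,"dz": 0,"fingers": 1},{"rx": 0,"ry": 0,"rz": 0,"dx": -0.55,"dy": 0.42,"dz": 0,"fingers": 1},{"rx": 0,"ry": 0,"rz": 0,"dx": 0,"dy": 0,"dz": 0.2,"fingers": 1},{"rx": 0,"ry": 0,"rz": 0,"dx": 0,"dy": 0,"dz": 0,"fingers": 1},{"rx": 0,"ry": 0,"rz": 0,"dx": 0,"dy": 0,"dz": 0,"fingers": 1}]'

```text
time: 7.25
tcp_pos: [0.6384, -0.0613, 0.0688]
ee_rot: [0.138, 0.99, -0.0, -0.001]
ft_force: [0.0, -0.5, 0.1]
grip_width: -0.0001
```

```bash
python3 - <<'E'
from h import *
a=arm.grab_frame("side")[140:215,195:295]
cv2.imwrite("pics/c3.png",cv2.resize(a,(600,450),interpolation=cv2.INTER_CUBIC)[:,:,::-1])
E
python3 s.py
```

```text
7.3 [ 0.6386 -0.0614  0.0691] [-0.   0.2 -0.3] [[-0.962, 0.274, -0.001], [0.274, 0.962, -0.0], [0.001, -0.0, -1.0]]
px [ 0.6396 -0.0605] rows units [-0.02  0.04 -0.  ]
nx [ 0.504  -0.0217] rows units [4.68 0.04 0.  ]
py [0.5857 0.0075] rows units [2.33 1.72 0.  ]
ny [ 0.5579 -0.0897] rows units [ 2.33 -1.64  0.  ]
```

View pics/c3.png

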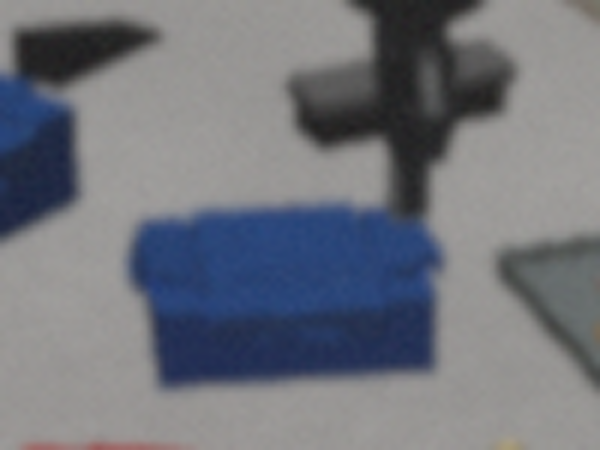

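The near edge is now flush with the corners (straight line at row ~310), so -y is shut. The tip is over the +x section. Pressing it.

Request:
step_arm --plan '[{"rx": 0,"ry": 0,"rz": 0,"dx": 0,"dy": 0,"dz": 0.2,"fingers": 1},{"rx": 0,"ry": 0,"rz": 0,"dx": 0,"dy": 0,"dz": 0.2,"fingers": 1},{"rx": 0,"ry": 0,"rz": 0,"dx": 0,"dy": 0,"dz": 0.1,"fingers": 1},{"rx": 0,"ry": 0,"rz": 0,"dx": 0,"dy": 0,"dz": 0.1,"fingers": 1},{"rx": 0,"ry": 0,"rz": 0,"dx": 0,"dy": 0,"dz": 0,"fingers": 1}]'

```text
time: 7.8
tcp_pos: [0.6397, -0.0611, 0.0513]
ee_rot: [0.138, 0.99, -0.0, 0.0]
ft_force: [-1.1, -0.5, 3.6]
grip_width: 0.0002
```

Request:
step_arm --plan '[{"rx": 0,"ry": 0,"rz": 0,"dx": 0,"dy": 0,"dz": 0.1,"fingers": 1},{"rx": 0,"ry": 0,"rz": 0,"dx": 0,"dy": 0,"dz": 0,"fingers": 1}]'

```text
time: 8.0
tcp_pos: [0.6393, -0.0608, 0.048]
ee_rot: [0.138, 0.99, -0.0, -0.0]
ft_force: [-0.1, 0.0, -0.4]
grip_width: 0.0002
```

Request:
step_arm --plan '[{"rx": 0,"ry": 0,"rz": 0,"dx": 0,"dy": 0,"dz": 0.1,"fingers": 1},{"rx": 0,"ry": 0,"rz": 0,"dx": 0,"dy": 0,"dz": 0,"fingers": 1}]'

```text
time: 8.2
tcp_pos: [0.6396, -0.0607, 0.046]
ee_rot: [0.138, 0.99, 0.0, 0.0]
ft_force: [-3.1, 0.2, 9.4]
grip_width: -0.0002
```

Request:
step_arm --plan '[{"rx": 0,"ry": 0,"rz": 0,"dx": 0,"dy": 0,"dz": -0.5,"fingers": 1},{"rx": 0,"ry": 0,"rz": 0,"dx": 0,"dy": 0,"dz": -0.5,"fingers": 1},{"rx": 0,"ry": 0,"rz": 0,"dx": 0.5,"dy": 0,"dz": 0,"fingers": 1},{"rx": 0,"ry": 0,"rz": 0,"dx": 0.9,"dy": 0,"dz": 0,"fingers": 1},{"rx": 0,"ry": 0,"rz": 0,"dx": 0.9,"dy": 0,"dz": 0,"fingers": 1},{"rx": 0,"ry": 0,"rz": 0,"dx": 0.9,"dy": 0,"dz": 0,"fingers": 1},{"rx": 0,"ry": 0,"rz": 0,"dx": 0.9,"dy": 0,"dz": 0,"fingers": 1},{"rx": 0,"ry": 0,"rz": 0,"dx": 0.6,"dy": 0,"dz": 0.2,"fingers": 1},{"rx": 0,"ry": 0,"rz": 0,"dx": 0,"dy": 0,"dz": 0,"fingers": 1},{"rx": 0,"ry": 0,"rz": 0,"dx": 0,"dy": 0,"dz": 0,"fingers": 1}]'

```text
time: 9.2
tcp_pos: [0.505, -0.0222, 0.0703]
ee_rot: [0.138, 0.99, 0.0, 0.001]
ft_force: [0.4, -0.2, -0.2]
grip_width: -0.0001
```

```bash
python3 - <<'E'
from h import *
a=arm.grab_frame("side")[140:215,195:295]
cv2.imwrite("pics/c4.png",cv2.resize(a,(600,450),interpolation=cv2.INTER_CUBIC)[:,:,::-1])
E
python3 s.py
```

```text
9.25 [ 0.5056 -0.0225  0.0702] [ 0.2 -0.5  0.4] [[-0.962, 0.273, 0.002], [0.273, 0.962, 0.0], [-0.002, 0.001, -1.0]]
px [ 0.6396 -0.0605] rows units [-4.64  0.    0.01]
nx [ 0.504  -0.0217] rows units [ 0.06  0.01 -0.  ]
py [0.5857 0.0075] rows units [-2.3   1.69  0.01]
ny [ 0.5579 -0.0897] rows units [-2.29 -1.68  0.  ]
```

View pics/c4.png

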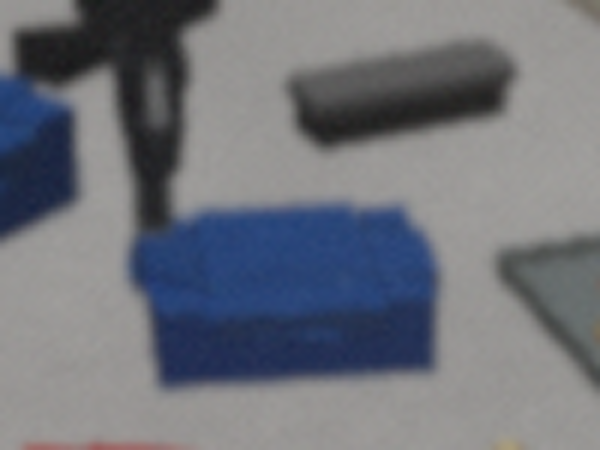

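The +x section is flat now, with no protrusion at the right. Pressing -x, then rising and backing away.

Request:
step_arm --plan '[{"rx": 0,"ry": 0,"rz": 0,"dx": 0.05,"dy": 0,"dz": 0.2,"fingers": 1},{"rx": 0,"ry": 0,"rz": 0,"dx": 0,"dy": 0,"dz": 0.2,"fingers": 1},{"rx": 0,"ry": 0,"rz": 0,"dx": 0,"dy": 0,"dz": 0.1,"fingers": 1},{"rx": 0,"ry": 0,"rz": 0,"dx": 0,"dy": 0,"dz": 0.1,"fingers": 1},{"rx": 0,"ry": 0,"rz": 0,"dx": 0,"dy": 0,"dz": 0,"fingers": 1}]'

```text
time: 9.75
tcp_pos: [0.5021, -0.0218, 0.0507]
ee_rot: [0.138, 0.99, -0.0, -0.001]
ft_force: [-0.5, -0.0, 1.0]
grip_width: -0.0
```

Request:
step_arm --plan '[{"rx": 0,"ry": 0,"rz": 0,"dx": 0,"dy": 0,"dz": 0.1,"fingers": 1},{"rx": 0,"ry": 0,"rz": 0,"dx": 0,"dy": 0,"dz": 0,"fingers": 1}]'

```text
time: 9.95
tcp_pos: [0.5026, -0.022, 0.048]
ee_rot: [0.138, 0.99, -0.0, -0.0]
ft_force: [0.4, -0.9, 0.0]
grip_width: -0.0002
```

Request:
step_arm --plan '[{"rx": 0,"ry": 0,"rz": 0,"dx": 0,"dy": 0,"dz": 0.1,"fingers": 1},{"rx": 0,"ry": 0,"rz": 0,"dx": 0,"dy": 0,"dz": 0,"fingers": 1}]'

```text
time: 10.15
tcp_pos: [0.503, -0.022, 0.0457]
ee_rot: [0.138, 0.99, 0.0, 0.0]
ft_force: [-3.2, 0.2, 10.6]
grip_width: -0.0001
```

Request:
step_arm --plan '[{"rx": 0,"ry": 0,"rz": 0,"dx": 0,"dy": 0,"dz": -0.5,"fingers": 1},{"rx": 0,"ry": 0,"rz": 0,"dx": 0,"dy": 0,"dz": -1,"fingers": 1},{"rx": 0,"ry": 0,"rz": 0,"dx": 0,"dy": 0,"dz": -1,"fingers": 1},{"rx": 0,"ry": 0,"rz": 0,"dx": 0,"dy": 0,"dz": -1,"fingers": 1},{"rx": 0,"ry": 0,"rz": 0,"dx": 0,"dy": 1,"dz": -0.5,"fingers": 1},{"rx": 0,"ry": 0,"rz": 0,"dx": 0,"dy": 1,"dz": -0.5,"fingers": 1},{"rx": 0,"ry": 0,"rz": 0,"dx": 0,"dy": 1,"dz": 0,"fingers": 1},{"rx": 0,"ry": 0,"rz": 0,"dx": 0,"dy": 1,"dz": 0,"fingers": 1},{"rx": 0,"ry": 0,"rz": 0,"dx": 0,"dy": 1,"dz": 0,"fingers": 1},{"rx": 0,"ry": 0,"rz": 0,"dx": 0,"dy": 1,"dz": 0,"fingers": 1}]'

```text
time: 11.15
tcp_pos: [0.552, 0.1525, 0.1802]
ee_rot: [0.138, 0.99, 0.0, 0.0]
ft_force: [0.1, -0.0, -0.2]
grip_width: -0.0001
```

Request:
step_arm --plan '[{"rx": 0,"ry": 0,"rz": 0,"dx": 0,"dy": 1,"dz": 0,"fingers": 1},{"rx": 0,"ry": 0,"rz": 0,"dx": 0,"dy": 1,"dz": 0,"fingers": 1},{"rx": 0,"ry": 0,"rz": 0,"dx": 0,"dy": 1,"dz": 0,"fingers": 1},{"rx": 0,"ry": 0,"rz": 0,"dx": 0,"dy": 1,"dz": 0,"fingers": 1},{"rx": 0,"ry": 0,"rz": 0,"dx": 0,"dy": 0.5,"dz": 0,"fingers": 1},{"rx": 0,"ry": 0,"rz": 0,"dx": 0,"dy": 0,"dz": 0,"fingers": 1},{"rx": 0,"ry": 0,"rz": 0,"dx": 0,"dy": 0,"dz": 0,"fingers": 1}]'

```text
time: 11.85
tcp_pos: [0.5885, 0.2798, 0.18]
ee_rot: [0.138, 0.99, -0.001, -0.0]
ft_force: [0.0, -0.7, 0.3]
grip_width: -0.0003
```

```bash
python3 - <<'E'
from h import *
a=arm.grab_frame("side")[150:215,205:285];b=arm.grab_frame("top")
cv2.imwrite("pics/top1.png",b[:,:,::-1])
b=b[160:250,195:300]
A=cv2.resize(a,(480,390),interpolation=cv2.INTER_CUBIC);B=cv2.resize(b,(455,390),interpolation=cv2.INTER_CUBIC)
cv2.imwrite("pics/end.png",cv2.resize(np.hstack([A,B]),(800,334))[:,:,::-1])
E
python3 s.py|head -1
```

```text
11.95 [0.5887 0.279  0.1804] [ 0.5 -0.8  0.5] [[-0.961, 0.275, 0.0], [0.275, 0.961, -0.001], [-0.0, -0.001, -1.0]]
```

View pics/end.png

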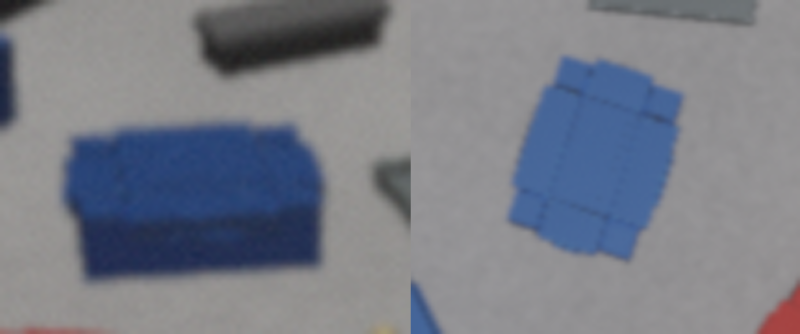

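All four sections now have the same shade as the middle of the lid, so they are flush, and the case is in place. The arm is clear, so I'm handing in.

```bash
python3 -c "
from cell import arm
print(arm.hand_in())"
```

```text
the job is handed in; nothing more can be done
None
```

I pressed all four rim sections of the smaller blue case (+y, -y, +x, -x) at their press points with the shut fingertips, and handed the job in at about 12 s of the 51 s.

- **Clicks:** on each section the reading was near zero at 48 mm. It then met a firm stop of 9–11 N at 46 mm, which fits a section that has clicked shut and is flush. For -y and -x, only about 1 N showed at 51 mm, so they had probably clicked by then.
- **Last look (both cameras):** all four sections have the same shade as the middle of the lid and lie flush. The case is by eye where it was.
- **Neighbours:** the arm stayed clear of the cat, doorstop, coin tray and brush, and the last reading showed no contact force. I did not re-measure the positions of the case or these four things.

No check failed or disagreed. My first move calls were refused because every row needs all seven keys, and nothing moved then.

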